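# Feed a gift carton into the guarded seal press with the push stick

## Robot

A 6-joint arm with a two-finger parallel gripper is mounted at the origin on the work surface; the furniture and walls round the work are solid. World frame = base frame: x ahead of the robot, y to its left, z up, the work surface at z = 0. Lengths are in m, angles in degrees, forces in N, time in s.
With the tool pointing down it reaches from about 0.325 to 0.85 m from the base axis. Payload 15.5 kg.
Tool frame: the origin (TCP) lies at the very end of the fingers, on their centre line; the grasp point (between the pads) lies arm.grip_depth behind it (arm.grip_depth is the distance from the TCP to the grasp point, in m); z points along the fingers, y is the line along which they close (so a half turn about z gives the same grasp; the last joint's range is limited). The gripper opens to 91 mm and grips with 3 to 60 N. Pads are 32 mm wide; open, the fingers measure 118 mm over their backs; the gripper's body (76 mm by 178 mm) begins 60 mm behind the grasp point.
Start: joints at [-5.472, 28.281, 77.091, -0, 74.628, -5.472], TCP at [0.625, 0, 0.214] pointing down, gripper open.
Joint ranges: [-166.48, 166.48], [-47.26, 123.95], [12.59, 153.08], [-70.14, 250.14], [6.76, 159.57], [-176.63, 176.63]. Speed limits (degrees/s): [108.29, 108.29, 147.25, 172.46, 172.46, 172.46].

## Interface

Orientations are given as a 3x3 rotation matrix whose columns are the frame's x, y, z axes.
In Python, from rig import arm gives the robot as it stands. Calls block until the motion is done:
- arm.move_to(position, orientation): joint-space move of the TCP to a pose.
- arm.move_l(position, orientation=None, feed=0.15): straight line of the TCP; orientation=None keeps the orientation; feed is the mean speed in m/s.
- arm.move_joints(angles): joint-space move.
- arm.grip(opening): finger opening in m; the grip force is fixed at half the most; returns when the fingers have stopped.
- arm.sleep(seconds).
- arm.solve_ik(position, orientation): joint angles nearest the present ones, or None.
- arm.snapshot(name): name is "scene" or "side" or "wrist"; returns the picture (400x640x3 uint8, red, green, blue); there is no depth.
- arm.get_calibration(name): a dict with "intrinsics" (3x3 intrinsics, pixels), "cam_to_world" (4x4, takes a point from camera to world coordinates). Camera axes: x right, y down, z forward; pixel columns grow to the right and rows downward; lengths in m; the calibration is good to about 2 mm. A picture is of the moment at which its call begins: read the wrist's pose just before it. get_calibration takes no time and is no camera call; for the wrist camera it gives the pose at the moment of the call.
A pose or a line that the arm cannot do raises arm.Unreachable and nothing moves.
- arm.sign_off(): hands the job in; it is judged then, once.
Readings, each from a call of its own:
- arm.current_t(): time.
- arm.current_joint_positions(): joint angles.
- arm.current_dq(): joint speeds.
- arm.current_tau(): joint torques, N m.
- arm.current_ee_pos(): TCP position.
- arm.current_tool_rot(): TCP orientation.
- arm.current_force(): force on the tool from outside, world axes, zero at the start.
- arm.current_torque(): the same for the moment, N m.
- arm.current_width(): finger opening in m.
- arm.current_grasp_force(): force on a finger pad.
Only numpy, scipy, OpenCV 4.12 (cv2) and the standard library are available. Lean on these libraries where they do the work, as an engineer would, in place of code of your own. Each camera call takes 0.05 s, during which the arm holds its last target. There are 200 camera calls.

## Task

Take the wooden push stick and with its nose feed the small carton lying on the press's infeed bed in through the low guarded mouth, until you feel it meet the sprung seal pad hidden inside; keep it pressed there with a steady push of about 10 N for two seconds and never crush it (20 N or more). Then draw the stick right out and lay it flat on the worktop clear of the press; touch neither the carton nor the press with the hand, and leave the other things where they stand.

Things in the scene. Friction and masses are not known exactly. Their poses are not given: they have to be found in the camera images.
- press: Low white seal press fixed to the worktop, 245 x 120 mm, 48 mm high (62 mm at the dark spring housing on top). Origin: on the worktop, under the middle of its mouth; x axis = feed direction, into the mouth; z up. Its flat bed, 6 mm thick, reaches from x = -100 to +145 mm, the cover (guard) from 0 to 145 mm.
- press_mouth (a point): Middle of the mouth's sill, on the bed (6 mm above the worktop), axes as the press. The mouth and the tunnel behind it are 52 mm wide and 30 mm high. 18 mm high guides stand before it: straight and 52 mm apart for 20 mm, then flaring to about 90 mm apart at the bed's front end, 100 mm before the mouth.
- press_cover (a point): Top of the press's cover above the hidden sprung seal pad, 48 mm above the worktop. The pad is not measured: its face lies anywhere from 85 to 100 mm inside the mouth. It yields 1 mm per 3 N, 11 mm at most; sliding friction before it is under 2 N. The seal takes at 6 to 15 N held unbroken for 1 s; 20 N crushes the carton. On release the pad returns the carton a few mm: that is fine.
- carton: Small floral-print carton, 60 mm long, 45 mm wide, 24 mm high, 30 to 60 g, lying on the infeed bed between the flared guides, its long side along the feed, askew by up to 0.12 rad. Origin: centre of its underside. Its own y axis is the long side, x the 45 mm width, z up.
- stick_grip (a point): Grip point of the loose wooden push stick, mid grip block (56 mm long, 20 wide, top 52 mm above the stick's underside), 34 mm above the underside. x axis towards the nose, z up. Bar 20 mm wide, 16 high, reaching 70 mm behind this point; the nose's flat front is 95 mm ahead. 120 g. Lies flat on the worktop left or right of the press, nose away from the robot within 0.5 rad.
- stick_nose (a point): Middle of the flat front face of the push stick's nose (36 mm wide, 16 mm high), 8 mm above the stick's underside; axes as stick_grip.
- floral_carton: Bystander: floral carton 60 x 80 x 35 mm on the worktop across from the stick. Origin: centre of its underside.
- jar: Bystander: honey jar, 72 mm across, 102 mm high, on the right. Origin: centre of its underside. (Beyond it, chair backs stand close to the worktop's right edge, y about -0.6 m, higher than the worktop: an arm that starts there should first draw in and up.)
- mug: Bystander: white mug with a handle, 92 mm across, 95 mm high. Origin: centre of its underside.
- mill: Bystander: glass pepper shaker with a grey cap, 44 mm across, 90 mm high. Origin: centre of its underside.
- kraft_box: Bystander: brown lidded carton 42 x 67 x 46 mm. Origin: centre of its underside.
Things that resemble listed ones, but are neither listed nor needed, are in the scene too. Of the things like the part that bears stick_grip, leave any that is black or yellow; of the rest the larger one is meant.

How it is judged (in metres and radians):
On the way, in this order (a step that is already met when the one before it is completed fails the run):
1. the carton has gone wholly inside the mouth, lying on the bed (x of carton in the frame of press above 0.033 m and z of carton in the frame of press below 0.012 m), for 0.1 s.
2. the carton is pressed on the hidden pad by the stick with 6 to 15 N for 1 s (x of carton in the frame of press above 0.05 m and contact force between stick and carton between 6 and 15 N and contact force between carton and press above 4.5 N), for 1 s.
At the end, for the whole second after the job is handed in: The carton rests on the bed inside the guard, its centre at least 38 mm behind the mouth (so wholly inside by 8 mm), and the stick lies flat (within 0.1 rad, grip point under 39 mm) and still on the worktop, not touching the press (x of carton in the frame of press above 0.038 m and z of carton in the frame of press below 0.012 m and linear speed of each of carton, stick below 0.02 m/s and height (world z) of stick_grip below 0.039 m and angle between stick_grip's own z axis and vertical below 0.1 rad and contact force between stick and press below 0.05 N).
It fails at once if the carton is crushed: 20 N or more from the stick (contact force between stick and carton above 20 N).
It fails at once if the hand touches the carton (contact force between any of the fingers, the arm and carton above 0.3 N).
It fails at once if the hand touches the press (contact force between any of the fingers, the arm and press above 2 N).
It fails at once if a bystander is shifted by more than 25 mm (distance of any of floral_carton, jar, mug, mill, kraft_box from where it was at the start of the episode above 0.025 m).
It also fails if it takes over 72 s, if anything falls off the work surface, if the arm or the gripper's body presses on something with over 40 N, if the wrist force passes 120 N, or if a joint passes its speed limit or range.

## Working session

There is one attempt and no reset: what is moved stays moved. The work goes in short steps, each a Python script; the robot and the scene stay as the last script left them, time stands still between calls to the robot, and variables do not carry over. Pictures are saved under pics/ and viewed, at most 10 in all, crops included, and the job is handed in when it is done.

```bash
mkdir -p pics; python3 - <<'E'
from rig import arm
import cv2, numpy as np
np.set_printoptions(precision=4,suppress=True)
for n in ["scene","side","wrist"]:
    c=arm.get_calibration(n); im=arm.snapshot(n)
    cv2.imwrite(f"pics/{n}0.png",im[:,:,::-1]); print(n,c["intrinsics"],c["cam_to_world"])
a=cv2.imread("pics/scene0.png");cv2.imwrite("pics/scene0b.png",cv2.resize(a,(800,500)))
print(arm.grip_depth,arm.current_t(),arm.current_tool_rot())
E
```

```text
scene [[403.5321   0.     317.1703]
 [  0.     403.5321 195.7681]
 [  0.       0.       1.    ]] [[ 0.8764 -0.3534  0.3273  0.131 ]
 [-0.4816 -0.631   0.6082 -0.7175]
 [-0.0084 -0.6906 -0.7232  0.9751]
 [ 0.      0.      0.      1.    ]]
side [[391.6221   0.     318.6298]
 [  0.     391.6221 194.9455]
 [  0.       0.       1.    ]] [[-0.925  -0.2134  0.3145  0.2037]
 [-0.3792  0.4636 -0.8008  0.9752]
 [ 0.0251 -0.86   -0.5097  0.6322]
 [ 0.      0.      0.      1.    ]]
wrist [[353.3012   0.     315.225 ]
 [  0.     353.3012 204.3654]
 [  0.       0.       1.    ]] [[ 1.      0.0003 -0.0023  0.6251]
 [-0.0002 -0.9667 -0.2558  0.0723]
 [-0.0023  0.2558 -0.9667  0.3844]
 [ 0.      0.      0.      1.    ]]
0.0188 0.15 [[ 0.      1.     -0.0009]
 [ 1.     -0.      0.0001]
 [ 0.0001 -0.0009 -1.    ]]
```

View pics/scene0b.png

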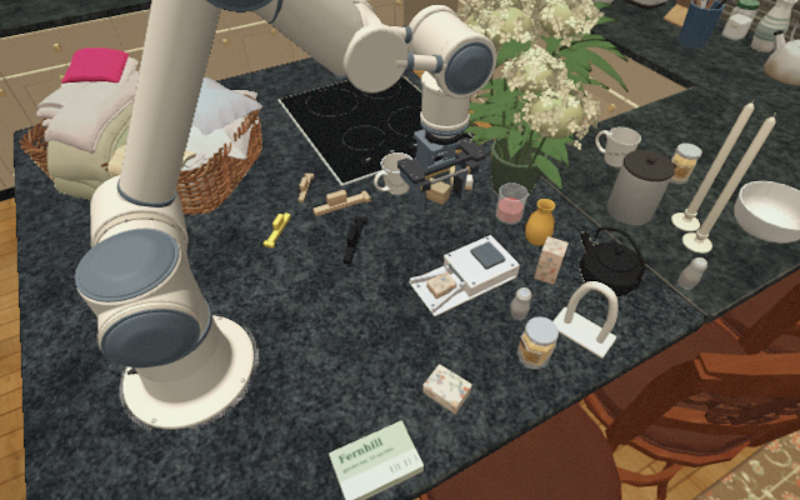

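View pics/side0.png

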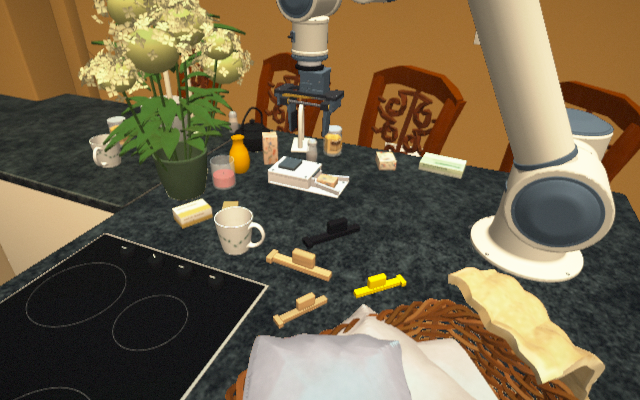

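View pics/wrist0.png

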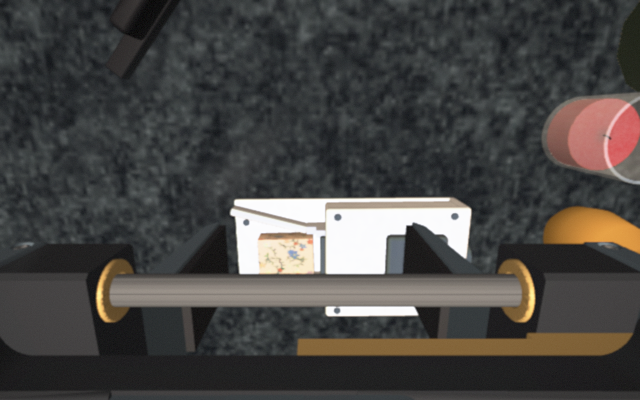

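The scene holds four stick-like tools. In scene0b they are:
- large wooden at (341,203)
- small wooden at (305,186)
- yellow at (277,230)
- black at (355,240)

Black and yellow are excluded, so the larger wooden one, at (298,262) in the side view, fits. The press is at (465,272), with the carton on its bed at (440,285). I'll localise these and take closer looks.

```bash
cat > h.py <<'E'
from rig import arm
import cv2, numpy as np
np.set_printoptions(precision=4,suppress=True)
def ray(c,uv,z=0.):
    K,T=c["intrinsics"],c["cam_to_world"]
    d=T[:3,:3]@np.linalg.solve(K,[*uv,1.]); o=T[:3,3]
    return o+d*(z-o[2])/d[2]
def proj(c,p):
    K,T=c["intrinsics"],c["cam_to_world"]
    q=K@(T[:3,:3].T@(np.asarray(p)-T[:3,3])); return q[:2]/q[2]
def R(yaw):  # tool down, tool x axis at world heading yaw (rad)
    c,s=np.cos(yaw),np.sin(yaw)
    return np.array([[c,s,0],[s,-c,0],[0,0,-1.]])
E
python3 - <<'E'
from h import *
c=arm.get_calibration("scene"); s=arm.get_calibration("side")
for n,p in dict(nose=(370,199),tail=(315,213),mid=(341,200)).items(): print(n,ray(c,np.array(p)*.8,.016))
for n,p in dict(nose=(269,259),tail=(330,276)).items(): print(n,ray(s,p,.016))
for n,p in dict(mug=(395,188),kraft=(440,200),press=(465,272),small=(305,186),yel=(277,230),blk=(355,240),fl=(447,405),jar=(536,360),mill=(520,315)).items(): print(n,ray(c,np.array(p)*.8,0.0))
w=arm.get_calibration("wrist")
for n,p,z in [("bedFL",(234,200),.02),("covFL",(326,205),.048),("covBL",(469,208),.048),("covFR",(326,316),.048),("cartonFL",(258,234),.03),("cFR",(313,234),.03)]: print(n,ray(w,p,z))
E
```

```text
nose [0.5863 0.286  0.016 ]
tail [0.4251 0.3085 0.016 ]
mid [0.5115 0.323  0.016 ]
nose [0.5778 0.337  0.016 ]
tail [0.422  0.3331 0.016 ]
mug [0.6816 0.3106 0.    ]
kraft [0.77   0.1987 0.    ]
press [ 0.678  -0.0663  0.    ]
small [0.4496 0.4519 0.    ]
yel [0.3119 0.3128 0.    ]
blk [ 0.4831  0.1728 -0.    ]
fl [ 0.444  -0.3459  0.    ]
jar [ 0.6708 -0.3523  0.    ]
mill [ 0.7158 -0.2399 -0.    ]
bedFL [ 0.5379 -0.0194  0.02  ]
covFL [ 0.635  -0.0174  0.048 ]
covBL [ 0.7761 -0.0204  0.048 ]
covFR [ 0.6359 -0.1409  0.048 ]
cartonFL [ 0.5636 -0.0541  0.03  ]
cFR [ 0.622 -0.054  0.03 ]
```

```bash
python3 - <<'E'
from h import *
for n,p in [("press1",(0.64,-0.2,0.27)),("stick1",(0.5,0.2,0.27))]:
    arm.move_to(p,R(np.pi/2)); arm.sleep(.3)
    c=arm.get_calibration("wrist"); im=arm.snapshot("wrist")[:,:,::-1]
    cv2.imwrite(f"pics/{n}.png",im); np.savez(f"{n}.npz",**c)
    k=im[:240,100:500] if n=="press1" else im[:240,130:530]
    cv2.imwrite(f"pics/{n}b.png",cv2.resize(k,(800,480),interpolation=cv2.INTER_CUBIC))
print(arm.current_t(),arm.current_joint_positions())
E
```

```text
3.2583 [15.4125 18.2542 84.6475 -0.0009 77.102  15.4424]
```

View pics/press1b.png

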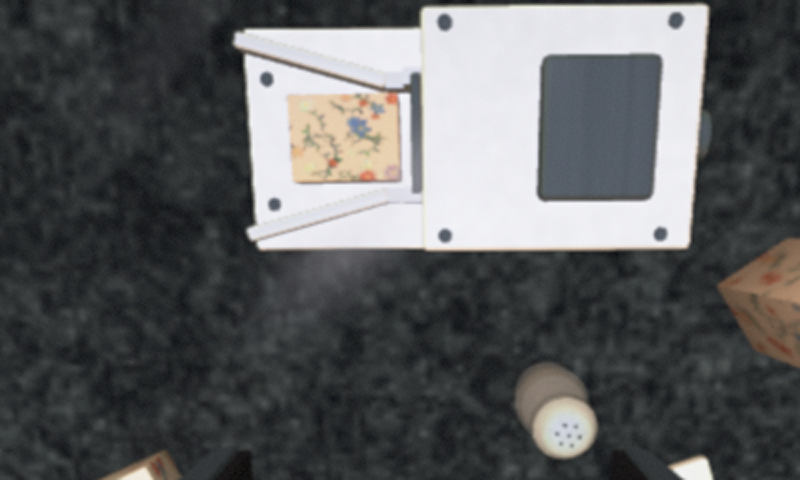

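View pics/stick1b.png

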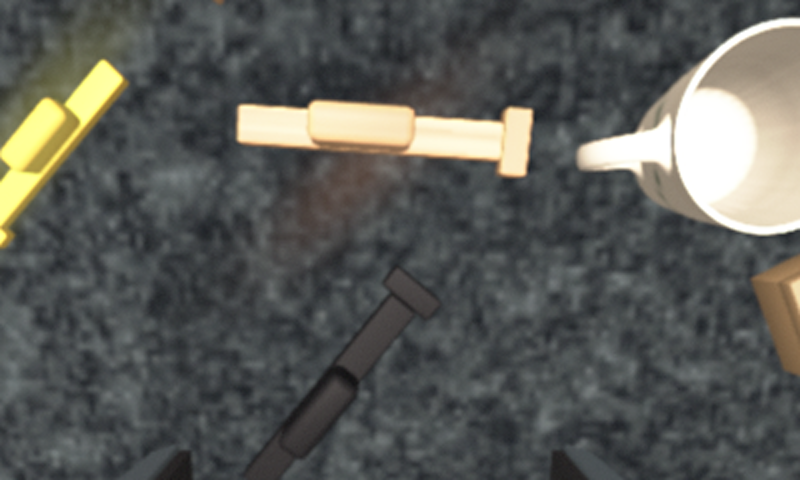

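The larger wooden stick is confirmed. In stick1b its nose front runs (532,109)–(526,178), the block top is about (309,100)–(412,150) and the tail is at (238,125). In press1b the cover corners are (421,7), (709,5), (690,248) and (424,249), and the carton top spans (288,94)–(401,182).

```bash
python3 - <<'E'
from h import *
c=dict(np.load("press1.npz")); f=lambda p,z,o=100: ray(c,(p[0]/2+o,p[1]/2),z)[:2]
C=[f(p,.048) for p in [(421,7),(709,5),(690,248),(424,249)]]; print("cover",*C)
A=[f(p,.030) for p in [(288,94),(398,93),(401,180),(293,184)]]; print("carton",*A,np.mean(A,0))
print("guide ends top",f((236,38),.024),f((250,236),.024), "guide in", f((383,84),.024),f((388,192),.024))
c=dict(np.load("stick1.npz")); g=lambda p,z: f(p,z,130)
n=[g(p,.016) for p in [(532,109),(526,178)]]; t=[g(p,.016) for p in [(238,105),(238,144)]]
print("nose",*n,"tail",*t); m=np.mean(n,0)-np.mean(t,0); print(np.linalg.norm(m),np.arctan2(m[1],m[0]))
B=[g(p,.052) for p in [(309,100),(414,107),(412,151),(309,145)]]; print("block",*B,np.mean(B,0))
print("grip from bar",np.mean(t,0)+m*70/165)
E
```

```text
cover [ 0.6349 -0.0229] [ 0.7787 -0.0219] [ 0.7804 -0.1403] [ 0.6362 -0.141 ]
carton [ 0.5629 -0.0603] [ 0.6221 -0.0597] [ 0.6233 -0.1043] [ 0.5634 -0.1065] [ 0.5929 -0.0827]
guide ends top [ 0.5353 -0.0316] [ 0.5362 -0.1347] guide in [ 0.6138 -0.0542] [ 0.6157 -0.1105]
nose [0.5904 0.3327] [0.5891 0.296 ] tail [0.4261 0.335 ] [0.4251 0.3145]
0.16447664920611596 -0.06313839983891488
block [0.4688 0.3319] [0.5224 0.3286] [0.5217 0.3073] [0.4683 0.3103] [0.4953 0.3195]
grip from bar [0.4952 0.3203]
```

```bash
python3 - <<'E'
from h import *
Rs=R(-0.063)
arm.grip(0.06)
arm.move_to((0.4952,0.320,0.13),Rs)
arm.move_l((0.4952,0.320,0.021),feed=.08)
f0=arm.current_force()
w=arm.grip(0.0); print("w",arm.current_width(),arm.current_grasp_force(),f0,arm.current_force())
arm.move_l((0.4952,0.320,0.16),feed=.1); arm.sleep(.3)
print(arm.current_force(),arm.current_torque(),arm.current_width(),arm.current_t())
c=arm.get_calibration("wrist");im=arm.snapshot("wrist")[:,:,::-1]; np.savez("g.npz",**c)
z0=0.16-0.021; u=np.array([np.cos(-.063),np.sin(-.063)]); v=np.array([-u[1],u[0]])
for s in (.018,-.018):
  for z in (0,.016): print("nose exp",s,z,proj(c,[*(np.array([.4952,.320])+.095*u+s*v),z0+z]))
cv2.imwrite("pics/g.png",im)
E
```

```text
w 0.019807771333513722 29.998869001865387 [-0.3086 -0.1544  0.5946] [-0.3781  0.4863 -0.6703]
[-1.5343  0.2839 -0.8113] [0.0367 0.1378 0.0309] 0.01970659169551741 9.625
nose exp 0.018 0 [280.3378  63.711 ]
nose exp 0.018 0.016 [277.0725  59.3012]
nose exp -0.018 0 [351.2233  63.6987]
nose exp -0.018 0.016 [354.643   59.2883]
```

View pics/g.png

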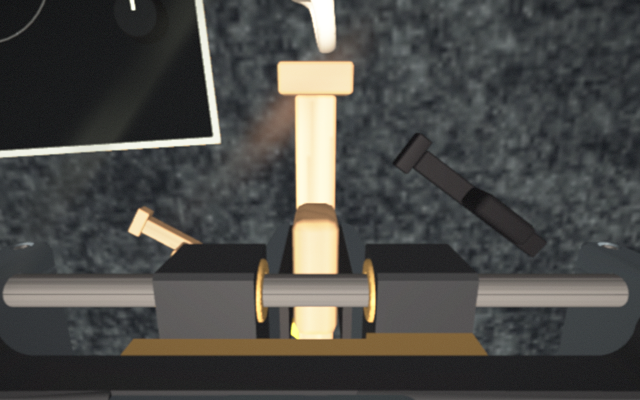

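Grasp is good: the nose front edge is at row 61 against an expected 59, centred at column 316. Now I'll go to the infeed in front of the carton.

```bash
cat >> h.py <<'E'
YP=0.008; M=np.array([0.6355,-0.0818]); U=np.array([np.cos(YP),np.sin(YP)]); ZP=0.0325
def P(nose,z=ZP):  # TCP position with nose at feed coordinate `nose`
    return [*(M+(nose-.095)*U),z]
E
python3 - <<'E'
from h import *
arm.move_to(P(-.115,.16),R(YP))
arm.move_l(P(-.115),feed=.1); arm.move_l(P(-.080),feed=.06); arm.sleep(.4)
for _ in range(3): print(arm.current_force()); arm.sleep(.05)
print(arm.current_ee_pos(),P(-.08),arm.current_t())
im=arm.snapshot("wrist")[:,:,::-1]; s=arm.snapshot("side")[:,:,::-1]
k=cv2.resize(im[:240,160:480],(640,480)); q=cv2.resize(s[130:220,250:370],(640,480))
cv2.imwrite("pics/a.png",k); cv2.imwrite("pics/a_s.png",q)
E
```

```text
[-0.0826  0.0119 -2.8071]
[-0.736   0.006  -1.9754]
[-0.0109 -0.2841 -0.6775]
[ 0.4605 -0.0832  0.0325] [np.float64(0.46050559997013335), np.float64(-0.08319998506671446), 0.0325] 13.9
```

View pics/a.png

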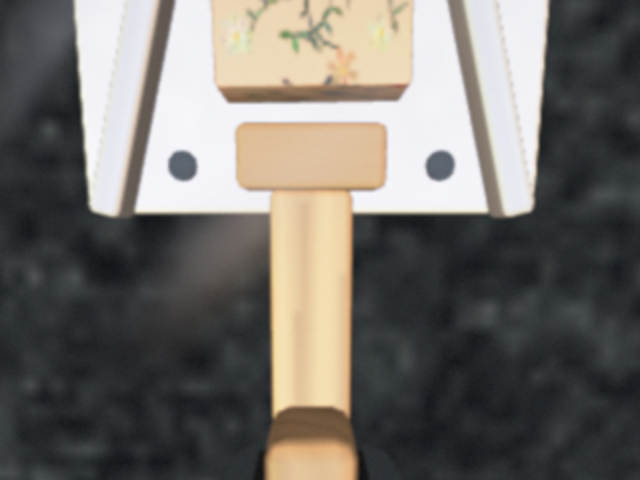

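View pics/a_s.png

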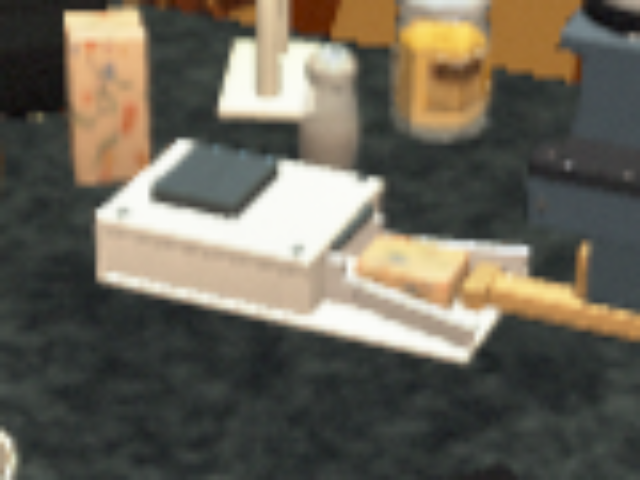

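The nose is centred behind the carton (nose mid column 311, carton mid 313) and level, with free guides on both sides. The force readings are noisy, so I'll average them while pushing.

```bash
cat >> h.py <<'E'
def F(n=8):
    r=[]
    for _ in range(n): arm.sleep(.02); r.append(arm.current_force()[:2]@U)
    return -np.mean(r)
E
python3 - <<'E'
from h import *
b=F(20); print("base",b); np.save("b.npy",b)
x=-.080; log=[]
while x<.018:
    x=min(x+.014,.018); arm.move_l(P(x),feed=.05); f=F(6)-b; log.append((round(x,4),round(f,2)))
    if abs(f)>4.5: break
f=F()-b
while abs(f)<4 and x<.055:
    x+=.0012; arm.move_l(P(x),feed=.012); f=F(6)-b; log.append((round(x,4),round(f,2)))
print(log,arm.current_t())
np.save("x.npy",x)
E
```

```text
base -0.09822416334300917
[(-0.066, np.float64(0.29)), (-0.052, np.float64(0.21)), (-0.038, np.float64(0.2)), (-0.024, np.float64(0.12)), (-0.01, np.float64(0.17)), (0.004, np.float64(0.54)), (0.018, np.float64(0.57)), (0.018, np.float64(-0.1)), (0.0192, np.float64(0.13)), (0.0204, np.float64(0.05)), (0.0216, np.float64(0.09)), (0.0228, np.float64(0.22)), (0.024, np.float64(0.14)), (0.0252, np.float64(-0.06)), (0.0264, np.float64(0.17)), (0.0276, np.float64(0.0)), (0.0288, np.float64(0.38)), (0.03, np.float64(-0.09)), (0.0312, np.float64(1.33)), (0.0324, np.float64(5.3))] 22.75
```

```bash
python3 - <<'E'
from h import *
b=float(np.load("b.npy")); x=float(np.load("x.npy")); f=F(12)-b; log=[(x,f)]
for _ in range(8):
    if abs(f-10)<.8: break
    x+=np.clip((10-f)/3000*.8,-.0007,.0007); arm.move_l(P(x),feed=.01); f=F(12)-b; log.append((x,f))
t=arm.current_t(); h=[]
while arm.current_t()-t<2.3: h.append(F(10)-b)
print(np.array(log),"hold",np.array(h))
arm.move_l(P(x-.012),feed=.02); print("rel",F()-b)
arm.move_l(P(-.02),feed=.06); arm.move_l(P(-.125),feed=.12)
cv2.imwrite("pics/r.png",cv2.resize(arm.snapshot("wrist")[:240,:,::-1],(800,300)))
c=arm.get_calibration("wrist"); print(arm.current_t(),arm.current_ee_pos())
s=arm.snapshot("side")[:,:,::-1]; cv2.imwrite("pics/r_s.png",cv2.resize(s[130:220,250:370],(640,480)))
E
```

```text
[[0.0324 5.104 ]
 [0.0331 6.665 ]
 [0.0338 8.0693]
 [0.0343 9.7466]] hold [9.7738 9.6539 9.7376 9.6883 9.7983 9.5852 9.469  9.2481 9.5669 9.7824
 9.6104 9.8321 9.6941 9.4136]
rel 0.2122766565736674
29.45 [ 0.4165 -0.0838  0.0325]
```

The press was held at about 9.7 N for over 2 s. Now I'll lay the stick back at its original free spot.

```bash
python3 - <<'E'
from h import *
Rs=R(-0.063); p=(0.4952,0.320)
arm.move_l(P(-.125,.16),feed=.15); arm.move_to((*p,.16),Rs)
arm.move_l((*p,.028),feed=.08); arm.sleep(.2); b=np.mean([arm.current_force()[2]])
for z in (.024,.0225,.0212): 
    arm.move_l((*p,z),feed=.02); fz=[]
    for _ in range(6): arm.sleep(.02); fz.append(arm.current_force()[2])
    print(z,np.mean(fz)-b)
arm.grip(.06); arm.move_l((*p,.16),feed=.1); arm.sleep(.4)
print(arm.current_t())
a=arm.snapshot("side")[:,:,::-1]; w=arm.snapshot("wrist")[:,:,::-1]
cv2.imwrite("pics/end.png",np.vstack([cv2.resize(a[130:310,200:440],(640,480))[:,:],])); 
cv2.imwrite("pics/end2.png",np.hstack([cv2.resize(a[130:310,200:400],(440,400)),cv2.resize(w,(360,400))]))
E
```

```text
0.024 0.24313209263757818
0.0225 0.11773782121148813
0.0212 0.18828140038244845
37.875
```

View pics/end2.png

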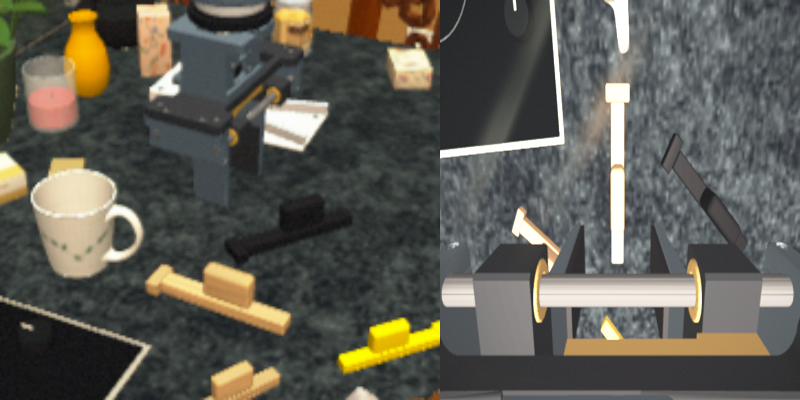

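View pics/r.png

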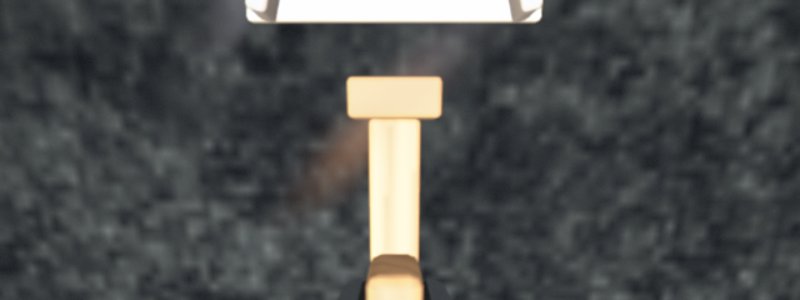

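The stick lies flat at its original spot, with its nose at (160,280) in the side crop. The bed at (300,120) is empty, so the carton is inside the press, and the other things stand where they were. Handing in.

```bash
python3 -c "
from rig import arm
print(arm.sign_off())"
```

```text
the job is handed in; nothing more can be done
None
```

The job is handed in: the carton was pressed on the pad at about 9.7 N for over 2 s, and the stick was drawn out and laid flat where it first lay, clear of the press, but sign-off returned no verdict.

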